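# Seat a cast ring in its bench nest

## Task

Load the cast ring into its bench nest. First draw the keeper pin out of its bore at the nest's mouth and park it lying in the open-topped groove on the same side of the nest, its shaft down in the groove and its tab outboard; then slide the ring in through the mouth and over the sill until it drops fully home, flat on the bench inside the nest. Leave the pin parked, and do not disturb the loose things standing around.

Things in the scene. Friction and masses are not known exactly. Their poses are not given: they have to be found in the camera images.
- nest: Low steel frame fixed to the bench, 44 mm high, open above and below (the ring ends on the bench itself). Origin: bench level, centre of the seat; x = direction in which the ring is pushed in, y left of that, z up. Side walls 12 mm thick, inner faces at y +-61.5 mm, x -112 to 26; two slanting stops at the back touch the ring when home. Low ears on the -y side to y -97.
- sill (a point): Middle of the mouth's sill at its inner edge, 5 mm above the bench, at (-55.5, 0, 5) mm in the nest's frame, axes as the nest's. Dark steel strip across the mouth: ramp from 0 at nest x -100.5 to 5 mm at x -65.5, flat to x -55.5, then a square drop to the bench. Beside it the mouth's 44 mm high wings flare from (-112, +-61.5) to (-145, +-93) mm.
- bore (a point): Middle of the pin's bore, at (-95, 71.5, 30) mm in the nest's frame, axes as the nest's: a 14 mm through-bore along y in a boss on the left (+y) wall. The boss spans nest x -112 to -78, y 61.5 to 81.5 mm, and is 54 mm high.
- groove (a point): Middle of the parking groove, on the line where a shaft lying in it has its axis: at (-25, 113, 26) mm in the nest's frame, axes as the nest's. It runs along y, parallel to the bore and 70 mm further in; open at the top and outer end, 18 mm wide, floor 20 mm and wall tops 38 mm above the bench, in a block 40 mm wide in x, from the side wall's outer face (y 72.5) to y 144 mm.
- keeper_pin: Loose pin, 80 g: 12 mm steel shaft with a flat black tab. Origin: mid-tab on the axis; the shaft runs along the pin's -y, 12 to 81.5 mm from it. Tab 14 mm thick (x), 24 wide (y), z -17 to 13 mm: pinch its 14 mm from above. Starts in the bore, tab outboard near (-95, 120, 29) mm of the nest, drooping up to 6 deg; its tip bars the mouth by 23 mm. Drawn 45 mm to +y it is free.
- pin_shaft (a point): Middle of the pin's shaft, on its axis, 47 mm from the pin's origin along the pin's -y.
- cast_ring: Dark oily cast ring, radius 58 mm (50 mm at its foot, 56 mm 12 mm up), 44 mm high, 0.5 to 0.8 kg, standing flat on the bench before the nest's mouth; behaves as a solid disc, too wide to grasp. Origin: centre of its underside; z up. Slides when pushed low on its side (about 5 N; more, with some tilting, while it climbs the sill before it drops).
- servo_piston: White servo piston standing on its 52 mm base, 61 mm high, left of the nest's mouth and in front of the pin. Bystander. Origin: centre of its underside.
- planet_carrier: Planet gear set, 66 mm across, 30 mm high, left of the nest, beyond the parking groove's outer end. Bystander. Origin: centre of its underside.
- bearing_carton: Small red parts carton, 64 x 63 x 36 mm, behind the nest on its left. Bystander. Origin: centre of its underside.
Not all that is in view belongs to the job. Leave any green look-alike of the keeper_pin alone. There is more than one size of the cast_ring; the job needs the larger.

How it is judged:
By the outcome, as a careful person would: the job done as asked, in the order asked, and still so for the second after the job is handed in, with the robot touching nothing.
It also fails if it takes over 61 s, if anything falls off the work surface, if the arm or the gripper's body presses on something with over 40 N, if the wrist force passes 120 N, or if a joint passes its speed limit or range.

## Robot

A 6-joint arm with a two-finger parallel gripper is mounted at the origin on a cart in front of the work surface, level with it; the furniture and walls round the work are solid. World frame = base frame: x ahead of the robot, y to its left, z up, the work surface at z = 0. Lengths are in m, angles in rad, forces in N, time in s.
With the tool pointing down it reaches from about 0.35 to 0.8 m from the base axis. Payload 7.3 kg.
Tool frame: the origin (TCP) lies between the finger pads; the fingertips stand 25 mm ahead of it and the grasp point (between the pads) lies 6 mm ahead of it (r.tip_extent is the distance from the TCP to the fingertips, in m); z points along the fingers, y is the line along which they close (so a half turn about z gives the same grasp; the last joint's range is limited). The gripper opens to 85 mm and grips with 20 to 120 N. Pads are 22 mm wide; open, the fingers measure 114 mm over their backs; the gripper's body (76 mm by 85 mm) begins 54 mm behind the grasp point. The pads swing forward as they close: fully open they stand 13 mm farther back than shut.
Start: joints at [0.965, 0.342, 1.524, -0, 1.275, -0.146], TCP at [0.233, 0.47, 0.256] pointing down, gripper open.
Joint ranges: [-2.53, 2.53], [-0.77, 2.02], [0.04, 2.7], [-1, 4.14], [0.28, 2.66], [-3.11, 3.11]. Speed limits (rad/s): [2.57, 2.57, 3.14, 3.14, 3.14, 3.14].

## Interface

Orientations are given as a unit quaternion [x, y, z, w].
In Python, from workcell import r, command_gripper, optics gives the robot as it stands. The module is installed in compiled form; this text tells all that it offers. Calls block until the motion is done:
- r.reach(position, orientation): joint-space move of the TCP to a pose.
- r.move_straight(position, orientation=None, speed=0.15, max_force=None): straight line of the TCP; orientation=None keeps the orientation; speed is the mean speed in m/s. With max_force (N) it stops when the force on the tool has changed by that much, and returns True; else False.
- r.movej(angles): joint-space move.
- command_gripper(opening, force=None): finger opening in m; force is the grip in N (None keeps the last); returns when the fingers have stopped.
- r.hold(seconds).
- r.solve_ik(position, orientation): joint angles nearest the present ones, or None.
- r.read_state(): the state.
- optics.get_image(name): name is "side" or "top" or "wrist"; returns (picture, depth): 480x640x3 uint8, red, green, blue; 480x640 float32, m along the optical axis (not along the pixel's ray), 0 where there is no reading.
- optics.camera_model(name): a dict with "K" (3x3 intrinsics, pixels), "R" (3x3) and "t" (3): a world point X has camera coordinates R X + t; the wrist camera has in their place "tool_from_camera" (4x4, takes a point from camera to tool coordinates, whose origin is the TCP and whose axes are the flange's). Camera axes: x right, y down, z forward; pixel columns grow to the right and rows downward; lengths in m; the calibration is good to about 2 mm. A picture is of the moment at which its call begins: read the wrist's pose just before it. camera_model takes no time and is no camera call.
A pose or a line that the arm cannot do raises r.PlanningError and nothing moves.
- r.finish_job(): hands the job in; it is judged then, once.
The state is a dict: "time_s": time; "joint_positions": joint angles; "dq": joint speeds; "tau": joint torques, N m; "eef_pos": TCP position; "eef_rot": TCP orientation; "contact_force": force on the tool from outside, world axes, zero at the start; "torque": the same for the moment, N m; "grip_width": finger opening in m; "grip_force": force on a finger pad.
Only numpy, scipy, OpenCV 4.12 (cv2) and the standard library are available. Lean on these libraries where they do the work, as an engineer would, in place of code of your own. Each camera call takes 0.05 s, during which the arm holds its last target. There are 200 camera calls.

## Working session

There is one attempt and no reset: what is moved stays moved. The work goes in short steps, each a Python script; the robot and the scene stay as the last script left them, time stands still between calls to the robot, and variables do not carry over. Pictures are saved under pics/ and viewed, at most 10 in all, crops included, and the job is handed in when it is done.

```bash
mkdir -p pics
cat > h.py <<'E'
import numpy as np, cv2
from workcell import r, command_gripper, optics
def snap(n,f):
    im,d=optics.get_image(n); cv2.imwrite(f'pics/{f}.png',im[:,:,::-1]); np.save(f'pics/{f}.npy',d); return im,d
def world(n,d,u,v,z=None,T=None):
    """pixel->world by depth, or by ray to plane z"""
    m=optics.camera_model(n); K=np.array(m['K'])
    ray=np.linalg.solve(K,[u,v,1.])
    if T is None:
        R=np.array(m['R']).T; c=-R@np.array(m['t'])
    else: R=T[:3,:3]; c=T[:3,3]
    if z is None: s=np.median([x for x in d[v-1:v+2,u-1:u+2].ravel() if x>0])
    else: s=(z-c[2])/(R@ray)[2]
    return c+R@ray*s
E
python3 - <<'E'
from h import *
s=r.read_state(); print(s['time_s'],s['eef_pos'],s['eef_rot'])
snap('top','t0'); snap('side','s0')
for n in('top','side'):print(optics.camera_model(n))
E
```

```text
0.0 [0.2327302  0.47019102 0.25563524] [ 2.27876320e-01  9.73689783e-01 -7.06176890e-04 -3.01311232e-04]
{'K': array([[584.28524706,   0.        , 309.14351276],
       [  0.        , 584.28524706, 244.41773553],
       [  0.        ,   0.        ,   1.        ]]), 'R': array([[ 8.73958340e-04, -9.99984794e-01,  5.44506522e-03],
       [-9.82736381e-01, -1.86624673e-03, -1.85001952e-01],
       [ 1.85009301e-01, -5.18937969e-03, -9.82723068e-01]]), 't': array([-0.17351372,  0.50828278,  0.97909897])}
{'K': array([[499.61201899,   0.        , 311.9230771 ],
       [  0.        , 499.61201899, 242.59296856],
       [  0.        ,   0.        ,   1.        ]]), 'R': array([[ 0.9709181 , -0.23914246, -0.01135463],
       [-0.14631032, -0.55514329, -0.81878521],
       [ 0.18950286,  0.79663468, -0.57398768]]), 't': array([-0.56859229,  0.03794882,  1.02584938])}
```

View pics/t0.png

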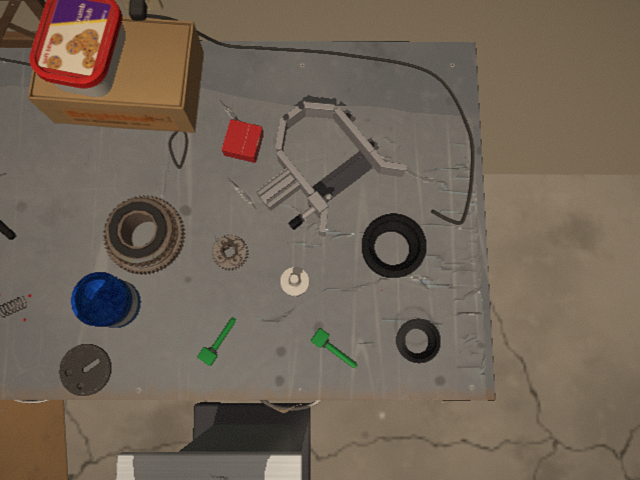

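View pics/s0.png

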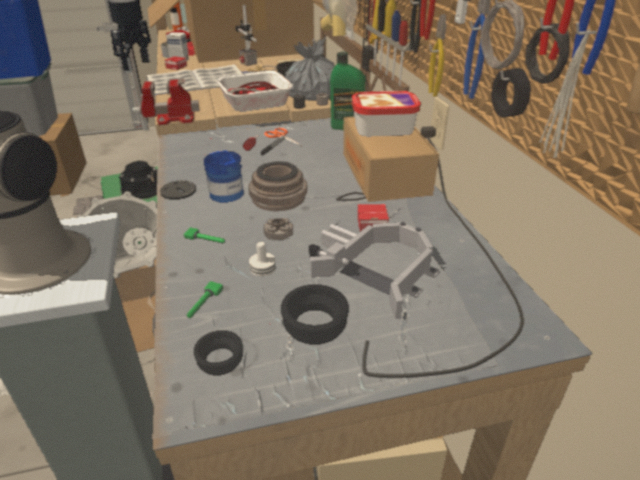

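The top view shows the nest around (330,150), with its mouth facing lower right. The pin tab is at (296,222), the large ring at (393,245), the piston at (294,281), the planet set at (230,252) and the carton at (243,140). I'll enlarge it to get the nest pose.

Run:
```python
from h import *
im=cv2.imread('pics/t0.png')[85:285,220:440]
cv2.imwrite('pics/t0c.png',cv2.resize(im,None,fx=3,fy=3,interpolation=cv2.INTER_CUBIC))
```

```text
(no output)
```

View pics/t0c.png

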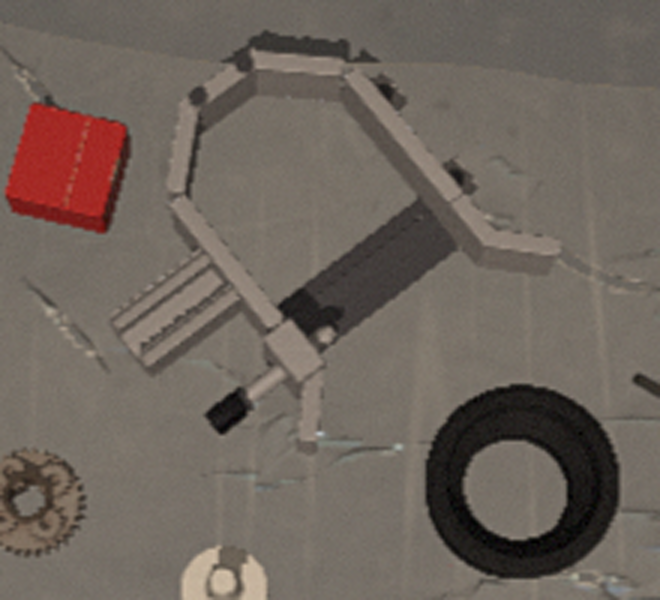

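The crop shows the nest clearly. The boss top is at about (290,318), (327,357), (303,383) and (265,343), the groove block's outer corners at (112,322) and (146,358), and the tab at (229,410). The ring's rim is centred at about (521,480). I'll fit the nest pose from these points.

```bash
cat >> h.py <<'E'
from scipy.optimize import least_squares
def N2W(p,q):
    x,y,a=p; q=np.atleast_2d(q).astype(float); c,s=np.cos(a),np.sin(a)
    return np.c_[x+c*q[:,0]-s*q[:,1], y+s*q[:,0]+c*q[:,1], q[:,2]]
def proj(K,R,t,X):
    c=(R@X.T).T+t; return (c[:,:2]/c[:,2:])@np.diag([K[0,0],K[1,1]])+[K[0,2],K[1,2]]
def fit(K,R,t,q,uv,p0):
    s=least_squares(lambda p:(proj(K,R,t,N2W(p,q))-uv).ravel(),p0,loss='soft_l1')
    return s.x,s.fun.reshape(-1,2) if s.fun.size==2*len(q) else s.fun
E
python3 - <<'E'
from h import *
m=optics.camera_model('top'); K,R,t=m['K'],m['R'],m['t']
q=np.array([[-78,61.5,54],[-112,61.5,54],[-112,81.5,54],[-78,81.5,54],[-5,144,38],[-45,144,38],[-55.5,-61.5,5],[-112,-73.5,44]])/1e3
c=np.array([[290,318],[327,357],[303,383],[265,343],[112,322],[146,358],[420,200],[487,233]])
uv=c/3+[220,85]
p,f=fit(K,R,t,q,uv,[.7,-.2,.6]); print(p,np.degrees(p[2])); print(np.round(f,1))
d=np.load('pics/t0.npy')
# depth check: boss, ring, etc
for n,u,v in (('boss',318,202),('tab',296,221),('block',266,193),('pist',294,282),('planet',238,258),('carton',243,141),('wall',300,180)):
    print(n,world('top',d,u,v).round(3))
# ring: rim circle center at z=44mm
u,v=np.array([521,480])/3+[220,85]
print('ring rim center ~',world('top',d,int(u),int(v),z=.044), 'left/right', world('top',d,425/3+220,480/3+85,z=.03),world('top',d,619/3+220,480/3+85,z=.044))
print(world('top',d,296.3,221.6,z=.042))
print('Tnest',N2W(p,np.array([[-.095,.12,.029],[-.025,.113,.026]])))
E
```

```text
[ 0.70247604 -0.18593606  0.67423148] 38.63061830034866
[[ 0.3  0.5]
 [-0.   2. ]
 [-0.8  0.2]
 [-0.2 -1.1]
 [-1.5 -1.5]
 [ 0.8  3.3]
 [-0.2 -1.2]
 [ 4.3 -0.3]]
boss [ 0.584 -0.188  0.054]
tab [ 0.553 -0.149  0.036]
block [ 0.61  -0.094  0.02 ]
pist [ 0.441 -0.147  0.06 ]
planet [ 0.488 -0.046  0.025]
carton [ 0.705 -0.051  0.033]
wall [ 0.628 -0.156  0.043]
ring rim center ~ [ 0.50849193 -0.32088963  0.044     ] left/right [ 0.51101078 -0.26689492  0.03      ] [ 0.50860349 -0.37980843  0.044     ]
[ 0.55093895 -0.14993328  0.042     ]
Tnest [[ 0.55334762 -0.15150185  0.029     ]
 [ 0.61240079 -0.11326936  0.026     ]]
```

```bash
cat >> h.py <<'E'
from scipy.spatial.transform import Rotation as Ro
def quat(yaw):  # tool down, closing line (tool y) along world yaw
    y=np.array([np.cos(yaw),np.sin(yaw),0]); z=np.array([0,0,-1.])
    return Ro.from_matrix(np.c_[np.cross(y,z),y,z]).as_quat()
def wristsnap(f):
    s=r.read_state(); im,d=snap('wrist',f); T=np.eye(4); T[:3,:3]=Ro.from_quat(s['eef_rot']).as_matrix(); T[:3,3]=s['eef_pos']
    T=T@np.array(optics.camera_model('wrist')['tool_from_camera']); np.save(f'pics/{f}_T.npy',T); return im,d,T
P=np.array([0.70247604,-0.18593606,0.67423148])
E
python3 - <<'E'
from h import *
m=optics.camera_model('wrist');print(m['K'],m['tool_from_camera'])
for k in (0,np.pi):
    q=quat(P[2]+k)
    for nx,ny,z in((-.06,.12,.28),(-.095,.12,.03),(-.025,.16,.03)): print(k,r.solve_ik(N2W(P,[[nx,ny,z]])[0],q))
E
```

```text
[[401.12535352   0.         311.03246804]
 [  0.         401.12535352 246.32570689]
 [  0.           0.           1.        ]] [[-1.08985504e-03 -9.50341738e-01 -3.11206353e-01  7.90999388e-02]
 [ 9.99998520e-01 -6.21486707e-04 -1.60417250e-03 -2.77030997e-04]
 [ 1.33110147e-03 -3.11207641e-01  9.50341009e-01 -1.17400960e-01]
 [ 0.00000000e+00  0.00000000e+00  0.00000000e+00  1.00000000e+00]]
0 [-3.48430504e-01  4.57035814e-01  1.27992556e+00 -4.44089210e-16
  1.40463128e+00 -1.02266198e+00]
0 [-4.00806730e-01  6.93560058e-01  1.63082672e+00 -4.44089210e-16
  8.17205880e-01 -1.07503821e+00]
0 [-2.60836072e-01  7.12392112e-01  1.58720620e+00 -4.44089210e-16
  8.41994339e-01 -9.35067552e-01]
3.141592653589793 [-3.48430504e-01  4.57035814e-01  1.27992556e+00 -4.44089210e-16
  1.40463128e+00  2.11893067e+00]
3.141592653589793 [-4.00806730e-01  6.93560058e-01  1.63082672e+00 -4.44089210e-16
  8.17205880e-01  2.06655444e+00]
3.141592653589793 [-2.60836072e-01  7.12392112e-01  1.58720620e+00 -4.44089210e-16
  8.41994339e-01  2.20652510e+00]
```

Run:
```python
from h import *
r.reach(N2W(P,[[-.06,.09,.15]])[0],quat(P[2]))
im,d,T=wristsnap('w1'); print(r.read_state()['time_s'])
m=optics.camera_model('wrist')
cv2.imwrite('pics/w1.png',cv2.resize(im[:,:,::-1],(800,600),interpolation=cv2.INTER_CUBIC))
```

```text
2.7333
```

View pics/w1.png

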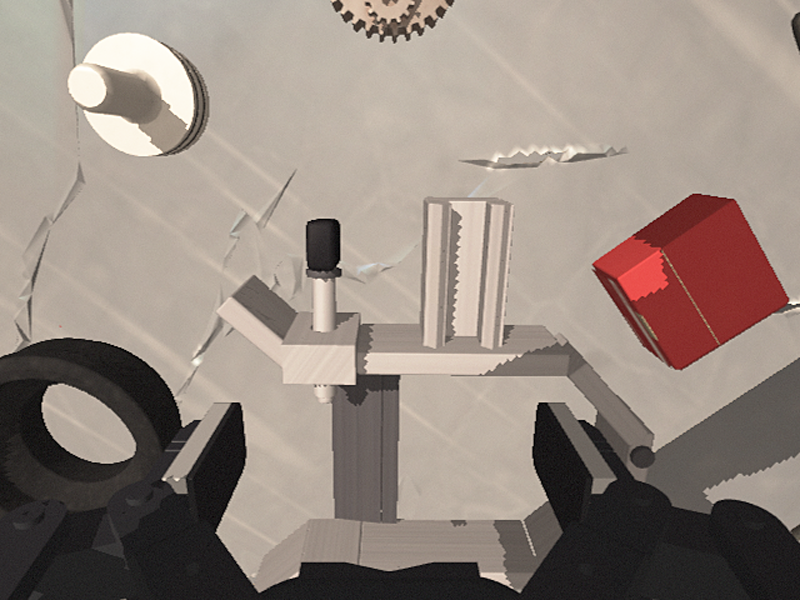

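The wrist view shows the tab at (323,243) of 800x600, drooping only slightly, with the boss top at (283–357, 346–384) and the groove block's top outer corners at (428,204) and (514,206). I'll refine the nest fit and measure the pin.

Run:
```python
from h import *
T=np.load('pics/w1_T.npy'); d=np.load('pics/w1.npy'); K=optics.camera_model('wrist')['K']
Ti=np.linalg.inv(T)
q=np.array([[-112,81.5,54],[-78,81.5,54],[-112,61.5,54],[-78,61.5,54],[-45,144,38],[-5,144,38]])/1e3
uv=np.array([[283,345],[357,348],[284,383],[356,384],[428,204],[514,206]])/1.25
p,f=fit(K,Ti[:3,:3],Ti[:3,3],q,uv,P); print(p,np.degrees(p[2])); print(np.round(f,1))
def inv(X):
    c,s=np.cos(p[2]),np.sin(p[2]); x,y=X[0]-p[0],X[1]-p[1]; return np.round([c*x+s*y,-s*x+c*y,X[2]],4)
for n,u,v in (('boss',320,365),('tab top',323,250),('tab out',323,228),('shaft near tab',323,288),('shaft near boss',324,310),('tab back',323,265),('tip',324,392),('blockL',436,260),('blockR',497,260),('floor',466,260),('wall',440,363),('piston',88,87),('bench',250,180)):
    print(n,inv(world('wrist',d,int(u/1.25),int(v/1.25),T=T)))
for n,u,v,z in(('tabL',306,240,.042),('tabR',341,240,.042)): print(n,inv(world('wrist',d,u/1.25,v/1.25,z=z,T=T)))
```

```text
[ 0.70506602 -0.18465554  0.66936376] 38.3517185942748
[[-1.2  0.3]
 [-1.3 -1.8]
 [ 0.1  1.3]
 [ 0.1  0.8]
 [ 0.5  0.2]
 [ 2.6 -1. ]]
boss [-0.0946  0.0718  0.0542]
tab top [-0.0938  0.1225  0.0367]
tab out [-0.0936  0.1329  0.0357]
shaft near tab [-0.0951  0.103   0.032 ]
shaft near boss [-0.0948  0.0917  0.033 ]
tab back [-0.0939  0.1157  0.0381]
tip [-0.0956  0.0502  0.0388]
blockL [-0.041   0.1178  0.0356]
blockR [-0.0123  0.1181  0.0365]
floor [-0.0244  0.1143  0.0196]
wall [-0.0377  0.0688  0.0441]
piston [-0.1774  0.19    0.061 ]
bench [-0.1348  0.1517  0.001 ]
tabL [-0.1005  0.1282  0.042 ]
tabR [-0.0846  0.1283  0.042 ]
```

```bash
cat >> h.py <<'E'
P=np.array([0.70506602,-0.18465554,0.66936376])
def pinpose(nx,ny,nz,tilt=0.,g=.010):
    """TCP pose with pin origin at nest (nx,ny,nz), pin +y drooping by tilt (rad)"""
    c,s=np.cos(tilt),np.sin(tilt); Rz=Ro.from_euler('z',P[2])
    M=np.c_[[0,c,-s],[1,0,0],[0,-s,-c]]
    o=np.array([nx,ny,nz])-g*M[:,2]
    return N2W(P,[o])[0],(Rz*Ro.from_matrix(M)).as_quat()
def st(): s=r.read_state(); print(round(s['time_s'],2),'F',np.round(s['contact_force'],1),'w',round(s['grip_width'],4),'gf',s['grip_force'],np.round(s['eef_pos'],4))
E
python3 - <<'E'
from h import *
t=np.radians(6)
command_gripper(.042)
r.reach(*pinpose(-.094,.122,.09,t)); st()
print(r.move_straight(*pinpose(-.094,.122,.0245,t),speed=.08,max_force=10)); st()
command_gripper(.0,force=50); st()
r.move_straight(*pinpose(-.0945,.122,.030,0),speed=.05); st()
print(r.move_straight(*pinpose(-.0945,.175,.030,0),speed=.06,max_force=25)); st()
E
```

```text
3.62 F [ 1.  -0.5  0.4] w 0.0421 gf 0.0 [ 0.5541 -0.1461  0.0995]
False
4.59 F [ 0.4  1.  -0.8] w 0.042 gf 0.0 [ 0.5554 -0.1466  0.0349]
4.95 F [-1.1  0.4  4.2] w 0.0133 gf 51.051709055900574 [ 0.5552 -0.1467  0.035 ]
5.22 F [-0.5  0.2 -0.9] w 0.013 gf 50.304431319236755 [ 0.5557 -0.1485  0.0398]
False
6.25 F [ 0.6 -1.1 -1.6] w 0.013 gf 50.34014940261841 [ 0.5227 -0.1063  0.0401]
```

Run:
```python
from h import *
r.move_straight(*pinpose(-.0945,.175,.075,0),speed=.1)
r.move_straight(*pinpose(-.025,.160,.075,0),speed=.15); st()
im,d,T=wristsnap('w2'); cv2.imwrite('pics/w2.png',im[80:400,120:520,::-1].repeat(2,0).repeat(2,1)[:600])
```

```text
7.47 F [ 0.5 -0.3 -0.4] w 0.013 gf 50.326024889945984 [ 0.5852 -0.0746  0.0841]
```

View pics/w2.png

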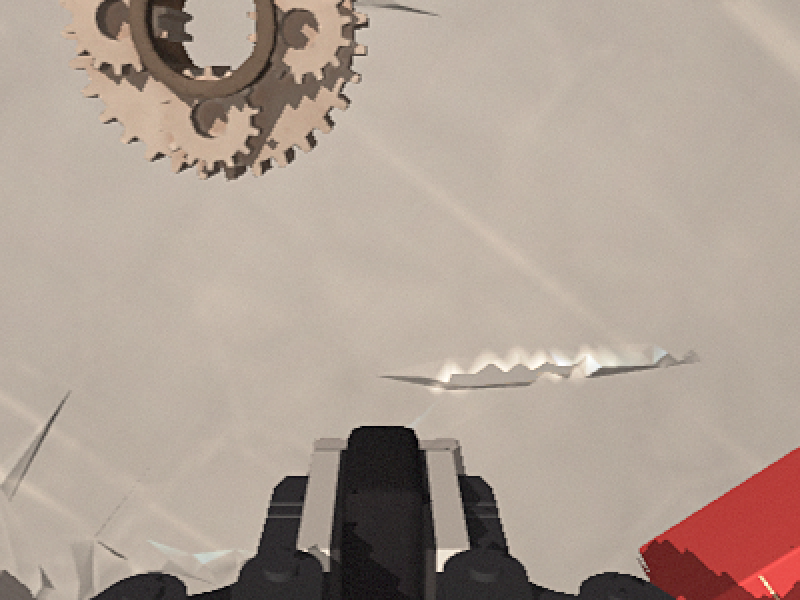

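The tab at (383,510) is pinched square between the pads, overhanging them by only about 1 mm outboard, so the pin is centred in the grip. Lowering it into the groove.

Run:
```python
from h import *
print(r.move_straight(*pinpose(-.025,.160,.0275,0),speed=.06,max_force=8)); st()
snap('side','s1'); snap('top','t1')
a=cv2.imread('pics/s1.png')[200:300,270:420]; b=cv2.imread('pics/t1.png')[150:250,220:370]
cv2.imwrite('pics/st1.png',cv2.resize(np.hstack([a,b]),(798,266),interpolation=cv2.INTER_CUBIC))
```

```text
True
8.34 F [-0.3  0.3  5.2] w 0.0135 gf 51.19312047958374 [ 0.5854 -0.0745  0.0366]
```

View pics/st1.png

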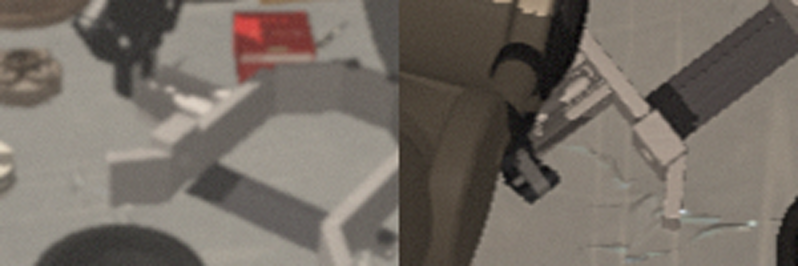

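The side and top views show the shaft lying in the groove, and contact came at a pin height of 26.6 mm, which matches the floor. I'll release and check, then view the ring from above on the way to the push.

Run:
```python
from h import *
command_gripper(.034); 
r.move_straight(*pinpose(-.025,.160,.10,0),speed=.15); st()
r.reach(N2W(P,[[-.11,.09,.2]])[0],quat(P[2]))
im,d,T=wristsnap('w3'); cv2.imwrite('pics/w3.png',cv2.resize(im[:,:,::-1],(800,600)))
st()
```

```text
9.43 F [ 0.   0.2 -0.8] w 0.0341 gf 0.0 [ 0.5857 -0.0746  0.1094]
10.1 F [ 0.3  0.5 -0.5] w 0.0338 gf 0.0 [ 0.5623 -0.1808  0.1979]
```

View pics/w3.png

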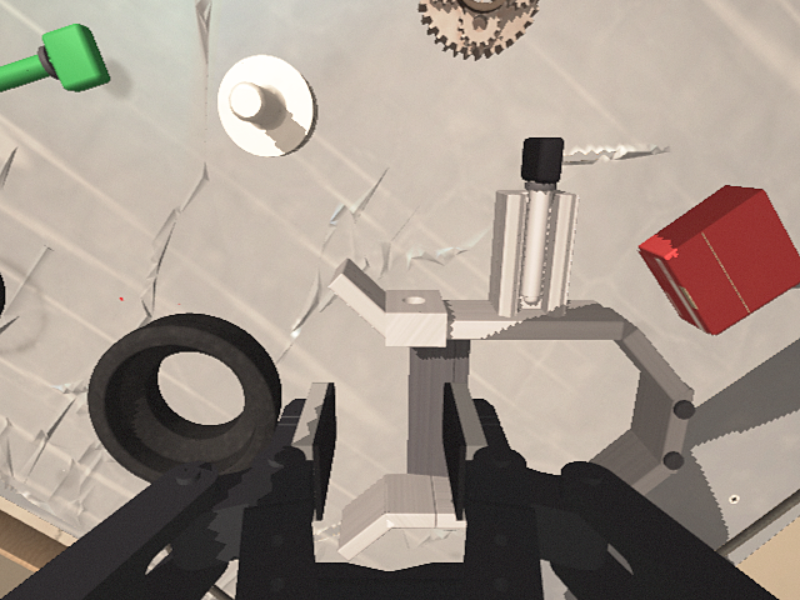

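The pin lies down in the groove with its tab outboard at (543,160), the mouth is clear, and the ring is at (185,395). I'll locate the ring's rim from the depth.

Run:
```python
from h import *
def cloud(n,d,T=None):
    m=optics.camera_model(n); K=np.array(m['K']); v,u=np.mgrid[:480,:640]
    X=np.linalg.solve(K,np.stack([u.ravel(),v.ravel(),np.ones(u.size)]))*d.ravel()
    if T is None: X=np.array(m['R']).T@(X-np.array(m['t'])[:,None])
    else: X=T[:3,:3]@X+T[:3,3:]
    return X.T[d.ravel()>0]
def inv(X):
    c,s=np.cos(P[2]),np.sin(P[2]); X=X-[P[0],P[1],0]; return np.c_[c*X[:,0]+s*X[:,1],-s*X[:,0]+c*X[:,1],X[:,2]]
for n,f in (('top','t0'),('wrist','w3')):
    T=None if n=='top' else np.load('pics/w3_T.npy')
    X=cloud(n,np.load(f'pics/{f}.npy'),T)
    k=(abs(X[:,2]-.043)<.004)&(np.hypot(X[:,0]-.509,X[:,1]+.321)<.075)
    Y=X[k]; 
    (cx,cy),rad=cv2.minEnclosingCircle(((Y[:,:2])*1e3).astype(np.float32))
    c=np.array([[cx/1e3,cy/1e3,0]]); print(n,k.sum(),c,rad,'nest',inv(c),np.percentile(Y[:,2],[5,95]))
```

```text
top 1240 [[ 0.5094668  -0.32368747  0.        ]] 58.173152923583984 nest [[-0.23965969  0.01233566  0.        ]] [0.03967218 0.0455215 ]
wrist 5566 [[ 0.51057547 -0.32245554  0.        ]] 58.35317611694336 nest [[-0.23802585  0.01261384  0.        ]] [0.04035042 0.04489056]
```

```bash
cat >> h.py <<'E'
def pushpose(nx,ny,nz,tilt=np.radians(12)):
    """fingertip-centre at nest point, closing line along nest y, tips leaning forward"""
    c,s=np.cos(tilt),np.sin(tilt); M=np.c_[[-c,0,-s],[0,1,0],[s,0,-c]]
    o=np.array([nx,ny,nz])-r.tip_extent*M[:,2]
    return N2W(P,[o])[0],(Ro.from_euler('z',P[2])*Ro.from_matrix(M)).as_quat()
E
python3 - <<'E'
from h import *
print(r.tip_extent)
for a in ((-.312,.0125,.013),(-.058,0,.013)): print(r.solve_ik(*pushpose(*a)))
r.reach(*pushpose(-.24,.0125,.15))
command_gripper(.060)
r.move_straight(*pushpose(-.314,.0125,.10),speed=.2)
r.move_straight(*pushpose(-.314,.0125,.03),speed=.12,max_force=12)
print(r.move_straight(*pushpose(-.314,.0125,-.006),speed=.03,max_force=5)); st()
E
```

```text
0.025
[-0.92820709  0.69095043  1.63218783  0.2817879   0.84416732  2.92421576]
[-0.52097601  0.81543004  1.34690578  0.24598513  0.91531368 -2.90531631]Traceback (most recent call last):
  File "<stdin>", line 4, in <module>
workcell.PlanningError: the arm cannot take that pose within its joint ranges
```

```bash
sed -i 's/M=np.c_\[\[-c,0,-s\],\[0,1,0\],\[s,0,-c\]\]/M=np.c_[[c,0,s],[0,-1,0],[s,0,-c]]/' h.py
python3 - <<'E'
from h import *
for a in ((-.24,.0125,.15),(-.312,.0125,.013),(-.058,0,.013)): print(r.solve_ik(*pushpose(*a)))
r.reach(*pushpose(-.24,.0125,.15))
command_gripper(.060)
r.move_straight(*pushpose(-.314,.0125,.10),speed=.2)
r.move_straight(*pushpose(-.314,.0125,.03),speed=.12,max_force=12)
print(r.move_straight(*pushpose(-.314,.0125,-.006),speed=.03,max_force=5)); st()
E
```

```text
[-8.02780449e-01  5.30214320e-01  1.47808499e+00  2.31595307e-01
  1.12301187e+00 -9.11842511e-04]
[-0.92820709  0.69095043  1.63218783  0.2817879   0.84416732 -0.21737689]
[-0.52097601  0.81543004  1.34690578  0.24598513  0.91531368  0.23627635]
True
13.88 F [-1.4 -0.7  6.1] w 0.0598 gf 2.9708479810506105 [ 0.4469 -0.3728  0.0209]
```

```bash
python3 - <<'E'
from h import *
z=.006
r.move_straight(*pushpose(-.314,.0125,z),speed=.06)
print(r.move_straight(*pushpose(-.29,.0125,z),speed=.06,max_force=25)); st()
print(r.move_straight(*pushpose(-.21,0.0,z),speed=.05,max_force=25)); st()
im,d,T=wristsnap('w4'); cv2.imwrite('pics/w4.png',im[:,:,::-1])
snap('side','s4'); snap('top','t4')
E
python3 - <<'E'
import cv2,numpy as np
a=cv2.imread('pics/s4.png')[190:360,240:470]; b=cv2.imread('pics/w4.png')[:, :]
a=cv2.resize(a,(400,296)); b=cv2.resize(b,(400,300))[:296]
cv2.imwrite('pics/sw4.png',np.hstack([a,b]))
E
```

```text
False
14.75 F [-0.4  0.1  0.3] w 0.0602 gf 0.0 [ 0.4662 -0.3576  0.0304]
False
16.52 F [-2.  -0.9 -0.1] w 0.0602 gf 1.0871272510803465 [ 0.5363 -0.3182  0.0305]
```

View pics/sw4.png

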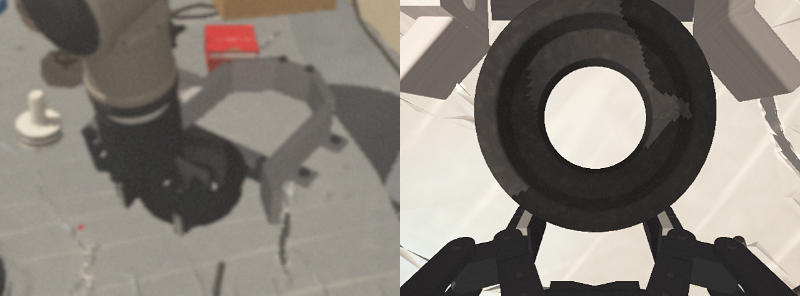

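The ring is cradled by both fingers, with its centre at column 595 in the right half of the picture, midway between the wings at 430 and 760. Pushing on through the mouth.

Run:
```python
from h import *
z=.006
for x in (-.15,-.12,-.09,-.066,-.052):
    h=r.move_straight(*pushpose(x,0.0,z),speed=.04,max_force=30); print(x,h); st()
    if h: break
im,d,T=wristsnap('w5'); cv2.imwrite('pics/w5.png',im[:,:,::-1])
from numpy.linalg import norm
```

```text
-0.15 False
18.32 F [-1.8 -1.5 -1.7] w 0.0597 gf 1.103324470386724 [ 0.5833 -0.2809  0.0305]
-0.12 False
19.22 F [-3.4 -2.5  1.2] w 0.0599 gf 2.105964976362884 [ 0.6076 -0.2621  0.031 ]
-0.09 False
20.12 F [-0.5  0.3 -0. ] w 0.0603 gf 0.05368550439015962 [ 0.6306 -0.2434  0.0304]
-0.066 False
20.87 F [ 0.5 -0.1 -0.2] w 0.0599 gf 0.00026153854719268566 [ 0.6497 -0.2287  0.0308]
-0.052 False
21.37 F [-0.1  0.1  0.4] w 0.0599 gf 0.0 [ 0.6607 -0.2198  0.0306]
```

View pics/w5.png

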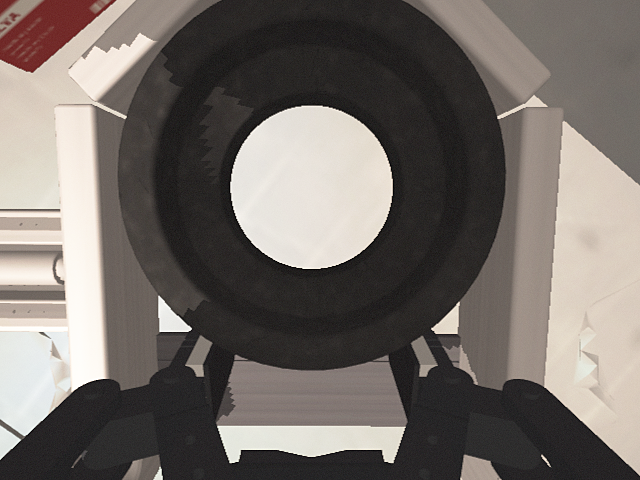

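The ring sits between the side walls, centred at (312,185), with the sill's inner edge behind it. I'll check from the depth that its rim is level at 44 mm.

```bash
cat >> h.py <<'E'
def ring(f):
    T=np.load(f'pics/{f}_T.npy'); d=np.load(f'pics/{f}.npy'); K=np.array(optics.camera_model('wrist')['K']); v,u=np.mgrid[:480,:640]
    X=np.linalg.solve(K,np.stack([u.ravel(),v.ravel(),np.ones(u.size)]))*d.ravel()
    X=(T[:3,:3]@X+T[:3,3:]).T; c,s=np.cos(P[2]),np.sin(P[2]); D=X-[P[0],P[1],0]
    N=np.c_[c*D[:,0]+s*D[:,1],-s*D[:,0]+c*D[:,1],D[:,2]]
    dark=cv2.imread(f'pics/{f}.png').max(2).ravel()<75
    k=(abs(N[:,2]-.046)<.009)&dark&(np.hypot(N[:,0],N[:,1])<.085)&(d.ravel()>0)&(N[:,0]>-.062)
    Y=N[k]; (cx,cy),rad=cv2.minEnclosingCircle((Y[:,:2]*1e3).astype(np.float32)); print('ring',cx,cy,rad)
    top=Y[(abs(np.hypot(Y[:,0]-cx/1e3,Y[:,1]-cy/1e3)-.051)<.005)]
    A=np.c_[top[:,:2],np.ones(len(top))]; co=np.linalg.lstsq(A,top[:,2],rcond=None)[0]; print('slope deg',np.degrees(co[:2]),'z at ring centre',co@[cx/1e3,cy/1e3,1],len(top))
E
python3 -c "
from h import *
ring('w5')"
```

```text
ring -10.013813972473145 -6.099077224731445 73.3794174194336
slope deg [-2.20685118 -0.86253475] z at ring centre 0.04319671356010549 13708
```

Run:
```python
from h import *
T=np.load('pics/w5_T.npy'); d=np.load('pics/w5.npy')
c,s=np.cos(P[2]),np.sin(P[2])
for rr in (172,183):
  for a in range(-60,300,30):
    u=int(312+rr*np.cos(np.radians(a))); v=int(185+rr*np.sin(np.radians(a)))
    if v<2: continue
    X=world('wrist',d,u,v,T=T)-[P[0],P[1],0]; n=np.array([c*X[0]+s*X[1],-s*X[0]+c*X[1],X[2]])*1e3; print(rr,a,n.round(1))
for u,v in((85,250),(535,250),(312,400),(312,185)):
    X=world('wrist',d,u,v,T=T)-[P[0],P[1],0]; print(u,v,(np.array([c*X[0]+s*X[1],-s*X[0]+c*X[1],X[2]])*1e3).round(1))
```

```text
172 -60 [ 43.7 -25.3  43.6]
172 -30 [ 26.5 -43.4  43.7]
172 0 [  2.2 -51.2  44. ]
172 30 [-23.2 -45.3  43.9]
172 60 [-42.2 -27.2  43.8]
172 90 [-49.9  -1.1  43.3]
172 120 [-42.   24.9  44.1]
172 150 [-23.1  43.4  43.7]
172 180 [ 2.3 49.  43.8]
172 210 [26.9 41.5 43.5]
172 240 [43.8 23.3 43.5]
172 270 [50.  -0.9 43.3]
183 -60 [ 46.2 -26.6  44.1]
183 -30 [ 28.3 -46.4  43.3]
183 0 [  2.3 -54.8  43.3]
183 30 [-24.9 -48.8  42.7]
183 60 [-45.8 -29.1  42.7]
183 90 [-54.   -1.1  42. ]
183 120 [-45.8  27.3  42.3]
183 150 [-24.8  46.8  42.8]
183 180 [ 2.3 52.5 43.3]
183 210 [28.4 44.3 43.3]
183 240 [46.4 24.6 43.7]
183 270 [52.7 -0.9 43.6]
85 250 [-16.8  66.4  43.6]
535 250 [-16.9 -67.3  43.9]
312 400 [-84.6  -1.2   2.7]
312 185 [ 4.2 -1.3  0.8]
```

The ring is level at 44 mm and centred at about (0,-1) mm in the nest frame, so it is home. I'll back off, lift clear, check the pin and bystanders once, and hand in.

Run:
```python
from h import *
r.move_straight(*pushpose(-.075,0,.006),speed=.06)
r.move_straight(*pushpose(-.09,0,.2),speed=.15); st()
r.reach(N2W(P,[[-.17,-.05,.30]])[0],quat(P[2])); st()
im,d=snap('side','s6')
cv2.imwrite('pics/s6.png',cv2.resize(im[170:350,220:460,::-1],(800,600)))
```

```text
23.4 F [0.1 0.7 0.1] w 0.0601 gf 0.0 [ 0.6301 -0.2435  0.2233]
24.79 F [-0.5 -0.1 -0. ] w 0.06 gf 0.0 [ 0.6028 -0.3291  0.2994]
```

View pics/s6.png

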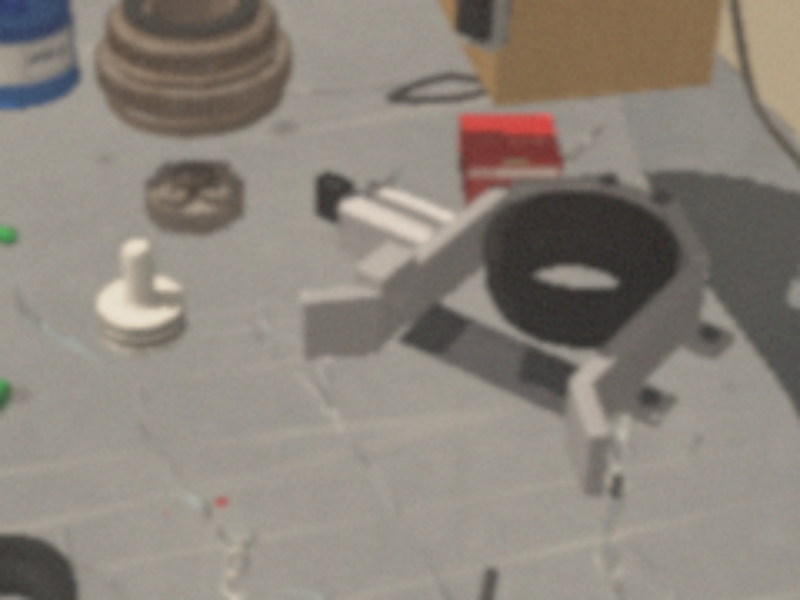

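The ring is seated in the nest at (585,265), the pin is still parked with its tab at (333,197), and the piston, planet set and carton are standing where they were.

```bash
python3 -c "
from h import *
print(r.finish_job())"
```

```text
the job is handed in; nothing more can be done
None
```

The job is handed in, at about 25 s of the 61 s allowed: the keeper pin is parked in the groove with its tab outboard, the larger ring is home and flat on the bench in the nest, and the piston, planet set and carton look undisturbed in the last picture.

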